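Find the balance point of a press bar and set it on its fulcrum

TASK

The counterbalance bar for the sole press lies on the wooden rack, with a heavy slug hidden somewhere inside it. Lift it a little at trial points until you find where it hangs with no tipping, carry it level by that very point to the green fulcrum stand, and, still holding it there, set it gently down on the stand's rubber-topped post, along the base plate, so that it stays balanced there, level and resting on the post alone, when you let go. Never let the bar tip over or drop it or press it hard on the post; leave the boot last, glue jar and nail tray alone.

Things in the scene. Friction and masses are not known exactly. Their poses are not given: they have to be found in the camera images.
- bar: loose square aluminium tube 360 mm long, 24 x 24 mm in section, red cap on one end, black on the other. Origin at its very middle, also half-way up; x along it towards the red end, z up. A slug fixed inside, unseen, differs each time: it weighs 0.7 to 0.9 kg in all and balances anywhere within 70 mm of the middle, either way. Grip it across its width from above within 85 mm of the middle.
- rack: fixed wooden rack on the bench: a base board 320 x 70 x 8 mm and two cross-blocks, 20 mm long, 130 mm either side of its middle. The bar lies along it on the blocks, its underside 30 mm above the bench, between 10 mm high lips 44 mm apart. Origin in the middle of the underside, x along the board, z up.
- stand: fixed fulcrum stand: a green base plate 220 x 70 x 8 mm with a 50 x 22 mm foot (22 mm high) in the middle, and on it a square post, narrower than the bar. Origin in the middle of the plate's underside, x along the plate (the way the bar must lie, either end round), z up.
- stand_top (a point): centre of the flat rubber-topped upper face of the post, 70 mm above the bench; the post sits on a stiff spring (2.5 N per mm, 8 mm travel), so the bar sinks it about 3 mm. The face is 18 mm along the plate and 22 mm across, with no lips; the bar stays only if its balance point is above this face. Fingers holding the bar pass down either side of the post.
- boot_last: bystander: dark red boot last with a wooden sole, 200 mm long, 60 mm wide, 145 mm tall. Origin under it.
- glue_jar: bystander: glue jar with a green lid, 66 mm across, 100 mm tall. Origin under it.
- nail_tray: bystander: low black open tray, 100 x 130 x 30 mm. Origin under it.
There are look-alikes about, which are no part of the job. Of the things that look like the stand, take the one that is farthest to the robot's right at the start.

How it is judged:
By the outcome, as a careful person would: the job done as asked, in the order asked, and still so for the second after the job is handed in, with the robot touching nothing.
It also fails if it takes over 61 s, if anything falls off the work surface, if the arm or the gripper's body presses on something with over 40 N, if the wrist force passes 120 N, or if a joint passes its speed limit or range.

ROBOT

A 7-joint arm with a two-finger parallel gripper is mounted at the origin on the work surface. World frame = base frame: x ahead of the robot, y to its left, z up, the work surface at z = 0. Lengths are in mm, angles in rad, forces in N, time in s.
With the tool pointing down it reaches from about 400 to 875 mm from the base axis. Payload 4.4 kg.
Tool frame: the origin (TCP) lies midway between the tips of the shut fingers; the grasp point (between the pads) lies 19 mm behind it; z points along the fingers, y is the line along which they close (so a half turn about z gives the same grasp; the last joint's range is limited). The gripper opens to 85 mm and grips with 20 to 120 N. Pads are 22 mm wide; open, the fingers measure 114 mm over their backs; the gripper's body (76 mm by 85 mm) begins 54 mm behind the grasp point. The pads swing forward as they close: fully open they stand 13 mm farther back than shut.
Start: joints at [1.235, 0.628, 0.038, 1.517, -0.027, 0.996, -0.02], TCP at [173.278, -626.492, 231.313] pointing down, gripper open.
Joint ranges: [-3.06, 3.06], [-0.37, 2.12], [-1.25, 1.32], [0.18, 2.47], [-1.1, 4.24], [0.23, 1.98], [-2.94, 2.94]. Speed limits (rad/s): [2.57, 2.57, 3.14, 3.14, 3.14, 3.14, 3.14].

INTERFACE

Orientations are given as [roll, pitch, yaw] about the fixed x, y, z axes, in that order (R = Rz(yaw) Ry(pitch) Rx(roll)).
In Python, from cell import read_state, get_image, finish_job gives the robot as it stands.
- The arm moves only by the tool send_rows, never from a script. Its argument "series" is a list of rows, each an object of numbers: "ax", "ay", "az": the turn, a rotation vector about the tool's x, y, z in rad; "dx", "dy", "dz": the shift along the tool's x, y, z in cm; "hand": the closure, from 0 (fully open) to 1 (shut). In form: [{"ax": .., "ay": .., "az": .., "dx": .., "dy": .., "dz": .., "hand": ..}, ...]. A call has 1 to 10 rows; each row is the pose to reach, as a shift and turn from the pose commanded when the call began, along the tool's axes at that moment; what a row does not reach only later rows make up. A row lasts 1/10 s, in which the tool goes at most 50 mm and 8.59 degrees, less where a joint would pass 70% of its speed; a pose out of reach is approached as far as the arm can. A call with a gripper value outside its range is refused whole. The fingers move at their own pace and stop on an object; the grip force is fixed at half the most. Time passes only in rows, so rows that repeat a pose let the fingers close. It gives the time, the measured TCP pose, the force, the opening and the grip force at its end, in the units of the state.
- read_state(): the state, without advancing time (a new reading comes with each control period).
- get_image(name): name is "side" or "top"; returns a dict with "pixels" (480x640x3 uint8, red, green, blue), "mtx" (3x3 intrinsics, pixels), "R" (3x3) and "t" (3): a world point X has camera coordinates R X + t. Camera axes: x right, y down, z forward; pixel columns grow to the right and rows downward; lengths in mm; the calibration is good to about 2 mm. A picture is of the moment at which its call begins. There is no depth.
- finish_job(): hands the job in; it is judged then, once.
The state is a dict: "clock": time; "qpos": joint angles; "qd": joint speeds; "tau": joint torques, N m; "eef_pos": TCP position; "tool_rot": TCP orientation; "force": force on the tool from outside, world axes, zero at the start; "torque": the same for the moment, N m; "width": finger opening in mm; "gripper_force": force on a finger pad.
Only numpy, scipy, OpenCV 4.12 (cv2) and the standard library are available. Lean on these libraries where they do the work, as an engineer would, in place of code of your own. Each camera call takes 0.05 s, during which the arm holds its last target. There are 200 camera calls.

## Working session

There is one attempt and no reset: what is moved stays moved. The work goes in short steps, Python scripts to look and compute and a tool call to move; the robot and the scene stay as the last step left them, time stands still between calls to the robot, and variables do not carry over. Pictures are saved under pics/ and viewed, at most 10 in all, crops included, and the job is handed in when it is done.

Besides the shell and the picture viewer there is one more tool, called by a JSON object that holds its "name" and its "arguments", one argument or row to a line. send_rows: Moves the arm, as the interface text tells. Its arguments: {"type":"object","properties":{"series":{"type":"array","items":{"type":"object","properties":{"ax":{"type":"number"},"ay":{"type":"number"},"az":{"type":"number"},"dx":{"type":"number"},"dy":{"type":"number"},"dz":{"type":"number"},"hand":{"type":"number"}}}}},"required":["series"]}

```bash
ls; mkdir -p pics
python3 - <<'E'
from cell import *
import cv2,numpy as np
for n in("top","side"):
    d=get_image(n); cv2.imwrite(f"pics/{n}0.png",d["pixels"][:,:,::-1]); np.savez(f"pics/{n}0.npz",**{k:np.array(v) for k,v in d.items()})
    print(n,np.array(d["mtx"]).tolist(),np.round(d["R"],3).tolist(),np.round(d["t"],1).tolist())
print(read_state())
E
```

```text
pics
top [[460.05483319285327, 0.0, 320.06318399344076], [0.0, 460.05483319285327, 238.87137297163315], [0.0, 0.0, 1.0]] [[-0.008, -1.0, -0.009], [-0.985, 0.01, -0.171], [0.171, 0.008, -0.985]] [20.2, 563.1, 1059.2]
side [[458.691450024966, 0.0, 314.7802707059747], [0.0, 458.691450024966, 241.64622855152302], [0.0, 0.0, 1.0]] [[0.963, -0.269, -0.003], [-0.201, -0.714, -0.67], [0.179, 0.646, -0.742]] [-548.6, 161.6, 1009.5]
{'clock': 0.1, 'qpos': array([ 1.2351704 ,  0.62924239,  0.03843573,  1.51830025, -0.02699832,
        0.99633179, -0.02000183]), 'qd': array([-2.96196536e-04, -2.75133552e-03, -4.29424276e-04, -2.59756391e-03,
        7.10800746e-04, -4.63336095e-05,  9.53550139e-05]), 'tau': array([ 3.22872002e-03, -5.64534473e+01,  1.23053335e+00, -1.93974280e+01,
        1.12710972e-02,  5.41206129e-03,  1.26304445e-05]), 'eef_pos': array([ 173.14264565, -625.90494813,  230.47787322]), 'tool_rot': array([-3.13982855e+00,  1.44067175e-05,  2.69831598e-01]), 'force': array([-0.45317166, -0.44274589,  0.72314621]), 'torque': array([-0.00864815,  0.01294819, -0.01674967]), 'gripper_force': 0.0, 'width': 85.3278088098374}
```

View pics/top0.png

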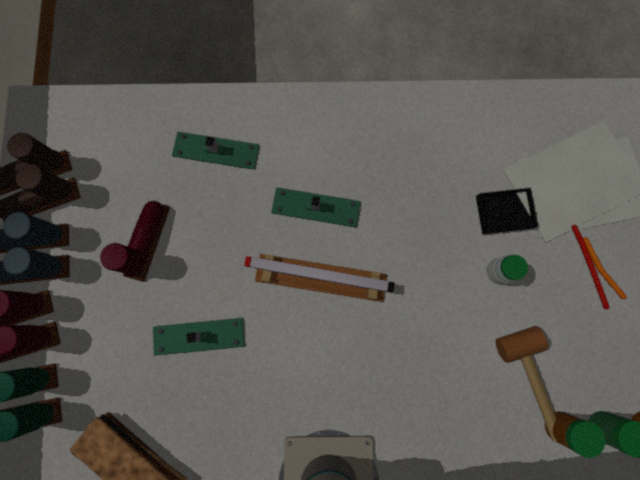

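View pics/side0.png

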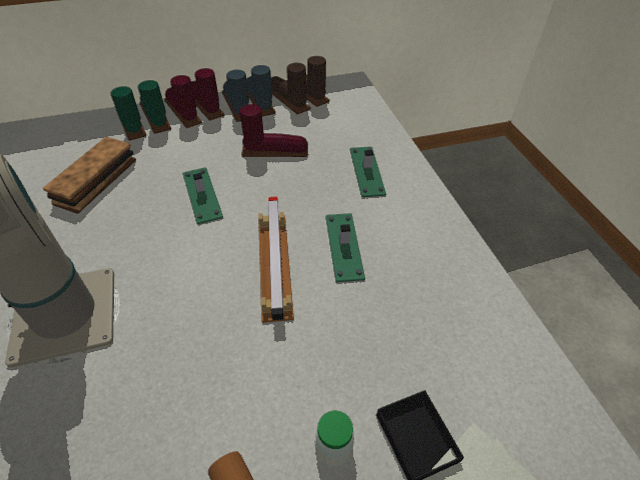

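Candidates for the stand are the green plates at top pixels (216,150), (316,207) and (198,337). The robot's right is image right, so I take (316,207), which is (345,247) in the side view. The bar lies from its red cap at (249,262) to its black cap at (396,288). The boot last is at (135,245), the jar at (510,269) and the tray at (506,211).

```bash
cat > h.py <<'E'
import numpy as np,cv2
from cell import *
def load(n): return dict(np.load(f"pics/{n}.npz"))
def proj(d,X):
    c=np.atleast_2d(X)@d["R"].T+d["t"]; p=c@d["mtx"].T; return p[:,:2]/p[:,2:]
def plane(d,uv,z):
    uv=np.atleast_2d(uv).astype(float)
    r=np.c_[uv,np.ones(len(uv))]@np.linalg.inv(d["mtx"]).T@d["R"]
    C=-d["R"].T@d["t"]; return C+r*((z-C[2])/r[:,2])[:,None]
def tri(ds,uvs):
    A=[];b=[]
    for d,uv in zip(ds,uvs):
        C=-d["R"].T@d["t"]; r=plane(d,uv,0)[0]-C; r/=np.linalg.norm(r); P=np.eye(3)-np.outer(r,r); A.append(P);b.append(P@C)
    return np.linalg.lstsq(np.vstack(A),np.hstack(b),rcond=None)[0]
E
python3 - <<'E'
from h import *
for n in("top0","side0"):
    d=load(n); im=d["pixels"]; hsv=cv2.cvtColor(im,cv2.COLOR_RGB2HSV)
    print(n)
    g=cv2.inRange(hsv,(60,90,30),(95,255,255))
    k,l,s,c=cv2.connectedComponentsWithStats(cv2.morphologyEx(g,cv2.MORPH_CLOSE,np.ones((9,9))))
    for i in range(1,k):
        if s[i,4]>900:
            q=cv2.findContours((l==i).astype(np.uint8),0,1)[0][0][:,0]
            r=cv2.minAreaRect(plane(d,q,8)[:,:2].astype(np.float32)); b=cv2.boxPoints(r)
            print("green",c[i].round(),np.round(r[0],1),np.round(r[1],1),r[2])
    # bar: red / black caps
    x0,y0,x1,y1=(235,240,415,305) if n=="top0" else (250,185,300,330)
    sub=hsv[y0:y1,x0:x1]
    for nm,lo,hi in(("red",(170,130,60),(180,255,255)),("red2",(0,170,100),(5,255,255)),("blk",(0,0,0),(180,255,35)),("alu",(110,8,130),(165,60,255))):
        m=cv2.inRange(sub,lo,hi); k,l,s,c=cv2.connectedComponentsWithStats(m)
        for i in range(1,k):
            if s[i,4]>20:
                q=cv2.findContours((l==i).astype(np.uint8),0,1)[0][0][:,0]+[x0,y0]
                r=cv2.minAreaRect(plane(d,q,54)[:,:2].astype(np.float32)); print(nm,c[i]+[x0,y0],s[i,4],np.round(r[0],1),np.round(r[1],1),round(r[2],1))
a=load("top0")["pixels"][140:320,220:420,::-1]; b=load("side0")["pixels"][180:330,220:390,::-1]
a=cv2.resize(a,(400,360)); a=cv2.resize(load("top0")["pixels"][170:310,235:415,::-1],(540,420),interpolation=2)
b=cv2.resize(load("side0")["pixels"][185:325,305:385,::-1],(240,420),interpolation=2)
cv2.imwrite("pics/crop.png",np.hstack([a,b]))
E
```

```text
top0
green [216. 150.] [806.8 284.8] [215.5  65.6] 79.78145599365234
green [316. 207.] [653.   25.9] [215.7  65.6] 79.75584411621094
green [198. 336.] [334.7 311.6] [ 66.2 216.2] 5.058098793029785
green [604. 435.] [ 105.  -635.7] [172.1  98.4] 89.67898559570312
red2 [247.13793103 260.5862069 ] 29 [511.8 189.5] [16.8  9.5] 1.1
blk [390.70212766 286.87234043] 47 [ 447.1 -149.5] [11.7 21.2] 88.0
side0
green [139. 105.] [183.2 824.1] [163.  307.8] 10.120985984802246
green [367. 174.] [804.5 281.8] [220.1  67. ] 80.11320495605469
green [202. 196.] [332.5 310.1] [ 66.8 220.8] 5.009592533111572
green [344. 249.] [650.8  23. ] [218.8  67. ] 79.6595458984375
green [335. 429.] [ 496.5 -398.6] [66.2 62.1] 74.32763671875
red2 [272.41666667 198.45833333] 24 [509.1 187.8] [11.4 18.3] 74.2
blk [277.35384615 316.13846154] 65 [ 443.8 -161.4] [19.2 20.6] 77.1
```

View pics/crop.png

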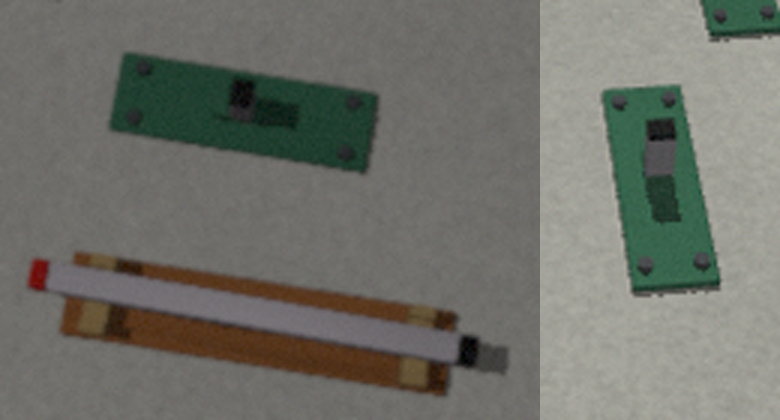

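The crop shows the chosen stand. Its black post top is at about top (316,202) and side (345,228). The bar lies on the rack, nearly parallel to the plate.

Run:
```python
from h import *
from scipy.optimize import minimize
T,S=load("top0"),load("side0")
print("post",tri((T,S),([316,201.7],[345,228.3])), plane(T,[316,201.7],70),plane(S,[345,228.3],70))
for d,box in((T,(245,255,405,300)),(S,(255,190,295,325))):
    x0,y0,x1,y1=box; im=d["pixels"].astype(int)[y0:y1,x0:x1]
    m=((im[:,:,2]-im[:,:,1]>6)&(im[:,:,2]>100)).astype(np.uint8)
    k,l,s,c=cv2.connectedComponentsWithStats(m); i=1+s[1:,4].argmax()
    q=cv2.findContours((l==i).astype(np.uint8),0,1)[0][0][:,0]+[x0,y0]
    r=cv2.minAreaRect(plane(d,q,54)[:,:2].astype(np.float32)); print("alu",s[i,4],r)
```

```text
post [650.94759301  24.04559871  67.25643809] [[650.03799589  24.01856579  70.        ]] [[650.21110914  21.60648484  70.        ]]
alu 3 ((452.3828430175781, -85.00920104980469), (4.702826023101807, 2.3485677242279053), 89.49545288085938)
alu 2 ((491.2965087890625, 104.57169342041016), (2.4529900550842285, 0.0), 164.2427978515625)
```

{"name": "send_rows", "arguments": {
  "series": [
    {"dx": 0,"dy": 0,"dz": -2},
    {"dx": 20,"dy": -20,"dz": -2},
    {"dx": 46,"dy": -54,"dz": -2},
    {"dx": 46,"dy": -54,"dz": -2},
    {"dx": 46,"dy": -54,"dz": -2},
    {"dx": 46,"dy": -54,"dz": -2},
    {"dx": 46,"dy": -54,"dz": -2},
    {"dx": 46,"dy": -54,"dz": -2},
    {"dx": 46,"dy": -54,"dz": -2},
    {"dx": 46,"dy": -54,"dz": -2}
  ]
}}

```text
invalid input at $.series[0]: expected keys ax, ay, az, dx, dy, dz, hand
```

{"name": "send_rows", "arguments": {
  "series": [
    {"ax": 0,"ay": 0,"az": -1.112,"dx": 46.7,"dy": -54.1,"dz": 2,"hand": 0},
    {"ax": 0,"ay": 0,"az": -1.112,"dx": 46.7,"dy": -54.1,"dz": 2,"hand": 0},
    {"ax": 0,"ay": 0,"az": -1.112,"dx": 46.7,"dy": -54.1,"dz": 2,"hand": 0},
    {"ax": 0,"ay": 0,"az": -1.112,"dx": 46.7,"dy": -54.1,"dz": 2,"hand": 0},
    {"ax": 0,"ay": 0,"az": -1.112,"dx": 46.7,"dy": -54.1,"dz": 2,"hand": 0},
    {"ax": 0,"ay": 0,"az": -1.112,"dx": 46.7,"dy": -54.1,"dz": 2,"hand": 0},
    {"ax": 0,"ay": 0,"az": -1.112,"dx": 46.7,"dy": -54.1,"dz": 2,"hand": 0},
    {"ax": 0,"ay": 0,"az": -1.112,"dx": 46.7,"dy": -54.1,"dz": 2,"hand": 0},
    {"ax": 0,"ay": 0,"az": -1.112,"dx": 46.7,"dy": -54.1,"dz": 2,"hand": 0},
    {"ax": 0,"ay": 0,"az": -1.112,"dx": 46.7,"dy": -54.1,"dz": 2,"hand": 0}
  ]
}}

```text
clock: 1.1
eef_pos: [387.5, -173.1, 217.3]
tool_rot: [3.142, 0.0, 1.381]
force: [1.0, 0.7, 0.6]
width: 85.6
gripper_force: 0.0
```

{"name": "send_rows", "arguments": {
  "series": [
    {"ax": 0,"ay": 0,"az": 0,"dx": 18.0,"dy": 4.5,"dz": 5,"hand": 0.3},
    {"ax": 0,"ay": 0,"az": 0,"dx": 18.0,"dy": 4.5,"dz": 5,"hand": 0.3},
    {"ax": 0,"ay": 0,"az": 0,"dx": 18.0,"dy": 4.5,"dz": 5,"hand": 0.3},
    {"ax": 0,"ay": 0,"az": 0,"dx": 18.0,"dy": 4.5,"dz": 5,"hand": 0.3},
    {"ax": 0,"ay": 0,"az": 0,"dx": 18.0,"dy": 4.5,"dz": 9,"hand": 0.3},
    {"ax": 0,"ay": 0,"az": 0,"dx": 18.0,"dy": 4.5,"dz": 9,"hand": 0.3},
    {"ax": 0,"ay": 0,"az": 0,"dx": 18.0,"dy": 4.5,"dz": 9,"hand": 0.3}
  ]
}}

```text
clock: 1.8
eef_pos: [464.0, -7.1, 127.1]
tool_rot: [-3.139, 0.001, 1.381]
force: [0.7, -0.4, -0.2]
width: 59.6
gripper_force: 0.0
```

{"name": "send_rows", "arguments": {
  "series": [
    {"ax": 0,"ay": 0,"az": 0,"dx": 2.8,"dy": 1.0,"dz": 3.7,"hand": 0.3},
    {"ax": 0,"ay": 0,"az": 0,"dx": 2.8,"dy": 1.0,"dz": 3.7,"hand": 0.3},
    {"ax": 0,"ay": 0,"az": 0,"dx": 2.8,"dy": 1.0,"dz": 3.7,"hand": 0.3},
    {"ax": 0,"ay": 0,"az": 0,"dx": 2.8,"dy": 1.0,"dz": 3.7,"hand": 0.3}
  ]
}}

```text
clock: 2.2
eef_pos: [480.8, 17.8, 91.9]
tool_rot: [3.14, 0.0, 1.38]
force: [0.3, 0.2, -0.2]
width: 60.1
gripper_force: 0.0
```

```bash
cat >> h.py <<'E'
def snap(tag):
    for n in("top","side"):
        d=get_image(n); np.savez(f"pics/{n}{tag}.npz",**{k:np.array(v) for k,v in d.items()})
    return load("top"+tag),load("side"+tag)
E
python3 - <<'E'
from h import *
T,S=snap("1"); s=read_state(); print(s["eef_pos"],s["tool_rot"],s["force"],s["torque"],s["width"])
p=proj(S,[s["eef_pos"]])[0]; print(p)
a=cv2.resize(T["pixels"][200:320,220:420,::-1],(500,300),interpolation=2)
b=cv2.resize(S["pixels"][180:330,210:360,::-1],(300,300),interpolation=2)
cv2.imwrite("pics/c1.png",np.hstack([a,b]))
E
```

```text
[480.84441529  17.90064642  91.85214593] [3.13919304e+00 6.66770012e-05 1.37972980e+00] [-0.00893344 -0.38991074  0.70809943] [-0.01202792  0.02509663 -0.01988551] 59.356894458060474
[274.81486393 237.4311732 ]
```

View pics/c1.png

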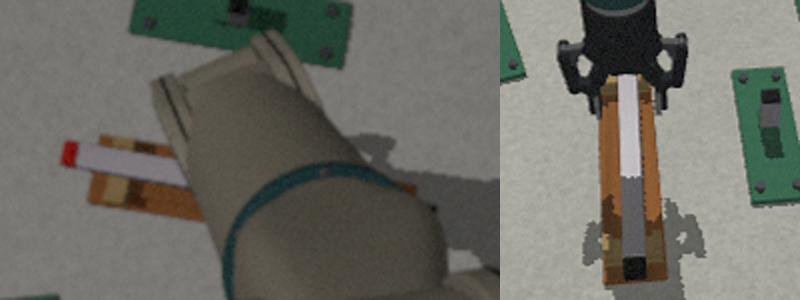

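The side view shows the fingers straddling the bar at side px (274,235). Descending and gripping.

{"name": "send_rows", "arguments": {
  "series": [
    {"ax": 0,"ay": 0,"az": 0,"dx": 0.1,"dy": -0.15,"dz": 3.5,"hand": 0.3},
    {"ax": 0,"ay": 0,"az": 0,"dx": 0.1,"dy": -0.15,"dz": 6.8,"hand": 0.3},
    {"ax": 0,"ay": 0,"az": 0,"dx": 0.1,"dy": -0.15,"dz": 6.8,"hand": 0.3},
    {"ax": 0,"ay": 0,"az": 0,"dx": 0.1,"dy": -0.15,"dz": 6.8,"hand": 0.3},
    {"ax": 0,"ay": 0,"az": 0,"dx": 0.1,"dy": -0.15,"dz": 6.8,"hand": 0.5},
    {"ax": 0,"ay": 0,"az": 0,"dx": 0.1,"dy": -0.15,"dz": 6.8,"hand": 1},
    {"ax": 0,"ay": 0,"az": 0,"dx": 0.1,"dy": -0.15,"dz": 6.8,"hand": 1},
    {"ax": 0,"ay": 0,"az": 0,"dx": 0.1,"dy": -0.15,"dz": 6.8,"hand": 1},
    {"ax": 0,"ay": 0,"az": 0,"dx": 0.1,"dy": -0.15,"dz": 6.8,"hand": 1}
  ]
}}

```text
clock: 3.2
eef_pos: [479.3, 20.4, 23.9]
tool_rot: [3.14, -0.0, 1.382]
force: [-2.0, -0.3, 9.7]
width: 23.5
gripper_force: 59.5
```

```bash
cat >> h.py <<'E'
def show():
    # no time passes except 0.05 s per camera call: new reading each
    F=[];M=[]
    for i in range(4):
        s=read_state(); F.append(s["force"]);M.append(s["torque"]); get_image("top")
    print(s["clock"],s["eef_pos"].round(1),s["tool_rot"].round(4),"F",np.mean(F,0).round(2),"M",np.mean(M,0).round(3),"sd",np.std(M,0).round(3),s["width"].__round__(1),round(s["gripper_force"],1))
    y=s["tool_rot"][2]; u=np.array([np.cos(y),np.sin(y),0]); m=np.mean(M,0)
    print("M about tool x,y,z",m@u,m@[np.sin(y),-np.cos(y),0])
    return np.mean(F,0),m
E
python3 -c "
from h import *
show()"
```

```text
3.35 [479.3  20.4  23.9] [ 3.1401 -0.      1.3819] F [-1.97  0.21  9.23] M [0.01  0.473 0.042] sd [0.036 0.013 0.023] 23.5 59.5
M about tool x,y,z 0.4665970904822353 -0.07922091586708477
```

{"name": "send_rows", "arguments": {
  "series": [
    {"ax": 0,"ay": 0,"az": 0,"dx": 0,"dy": 0,"dz": -0.15,"hand": 1},
    {"ax": 0,"ay": 0,"az": 0,"dx": 0,"dy": 0,"dz": -0.3,"hand": 1},
    {"ax": 0,"ay": 0,"az": 0,"dx": 0,"dy": 0,"dz": -0.3,"hand": 1},
    {"ax": 0,"ay": 0,"az": 0,"dx": 0,"dy": 0,"dz": -0.3,"hand": 1}
  ]
}}

```text
clock: 3.8
eef_pos: [478.7, 20.2, 25.1]
tool_rot: [-3.141, 0.0, 1.382]
force: [1.0, -0.3, -7.5]
width: 22.9
gripper_force: 59.0
```

```bash
python3 -c "
from h import *
show()"
```

```text
3.95 [478.8  20.3  25.1] [-3.1410e+00  2.0000e-04  1.3817e+00] F [ 0.59  0.33 -7.83] M [-0.361  0.061 -0.014] sd [0.019 0.018 0.026] 23.4 59.0
M about tool x,y,z -0.007761193708610988 -0.3663427496345019
```

{"name": "send_rows", "arguments": {
  "series": [
    {"ax": 0,"ay": 0,"az": 0,"dx": 0,"dy": 0,"dz": 0.1,"hand": 1},
    {"ax": 0,"ay": 0,"az": 0,"dx": 0,"dy": 0,"dz": 0.2,"hand": 1},
    {"ax": 0,"ay": 0,"az": 0,"dx": 0,"dy": 0,"dz": 0.2,"hand": 0.4},
    {"ax": 0,"ay": 0,"az": 0,"dx": 0,"dy": 0,"dz": 0.2,"hand": 0.4},
    {"ax": 0,"ay": 0,"az": 0,"dx": 2.3,"dy": 0,"dz": 0.2,"hand": 0.4},
    {"ax": 0,"ay": 0,"az": 0,"dx": 4.7,"dy": 0,"dz": 0.2,"hand": 0.4},
    {"ax": 0,"ay": 0,"az": 0,"dx": 4.7,"dy": 0,"dz": 0.2,"hand": 0.4},
    {"ax": 0,"ay": 0,"az": 0,"dx": 4.7,"dy": 0,"dz": 0.2,"hand": 0.4}
  ]
}}

```text
clock: 4.8
eef_pos: [488.2, 67.1, 23.5]
tool_rot: [3.141, -0.0, 1.383]
force: [-0.1, -0.5, 0.3]
width: 51.3
gripper_force: 0.0
```

```bash
python3 -c "
from h import *
show()"
```

```text
4.95 [487.7  65.5  23.4] [-3.1415e+00  8.0000e-04  1.3805e+00] F [-0.05 -0.02  0.27] M [ 0.014 -0.016  0.031] sd [0.02  0.005 0.025] 51.4 0.0
M about tool x,y,z -0.013296955591634201 0.017269462732314396
```

{"name": "send_rows", "arguments": {
  "series": [
    {"ax": 0,"ay": 0,"az": 0,"dx": 0,"dy": 0,"dz": 0,"hand": 1},
    {"ax": 0,"ay": 0,"az": 0,"dx": 0,"dy": 0,"dz": 0,"hand": 1},
    {"ax": 0,"ay": 0,"az": 0,"dx": 0,"dy": 0,"dz": 0,"hand": 1},
    {"ax": 0,"ay": 0,"az": 0,"dx": 0,"dy": 0,"dz": 0,"hand": 1},
    {"ax": 0,"ay": 0,"az": 0,"dx": 0,"dy": 0,"dz": -0.2,"hand": 1},
    {"ax": 0,"ay": 0,"az": 0,"dx": 0,"dy": 0,"dz": -0.4,"hand": 1},
    {"ax": 0,"ay": 0,"az": 0,"dx": 0,"dy": 0,"dz": -0.6,"hand": 1},
    {"ax": 0,"ay": 0,"az": 0,"dx": 0,"dy": 0,"dz": -0.6,"hand": 1},
    {"ax": 0,"ay": 0,"az": 0,"dx": 0,"dy": 0,"dz": -0.6,"hand": 1}
  ]
}}

```text
clock: 5.9
eef_pos: [487.8, 66.6, 29.2]
tool_rot: [-3.141, 0.0, 1.382]
force: [-0.7, -0.3, -7.4]
width: 22.9
gripper_force: 59.2
```

```bash
python3 -c "
from h import *
show()"
```

```text
6.05 [487.8  66.6  29.2] [-3.1414  0.      1.3817] F [-0.18 -0.16 -7.52] M [ 0.032 -0.028  0.   ] sd [0.03  0.028 0.027] 23.0 59.2
M about tool x,y,z -0.021992654413612065 0.036493300435676855
```

```bash
sed -i 's/def show():/def show(N=4):/;s/range(4)/range(N)/' h.py; python3 -c "
from h import *
show(16)
T,S=snap('2')
b=cv2.resize(S['pixels'][180:330,210:360,::-1],(600,600),interpolation=2); cv2.imwrite('pics/c2.png',b)"
```

```text
6.85 [487.9  66.6  29.3] [3.1416 0.     1.3818] F [-0.21 -0.27 -7.91] M [ 0.028 -0.005 -0.02 ] sd [0.021 0.041 0.033] 23.2 59.2
M about tool x,y,z 0.0006007407738011935 0.02809227838725105
```

View pics/c2.png

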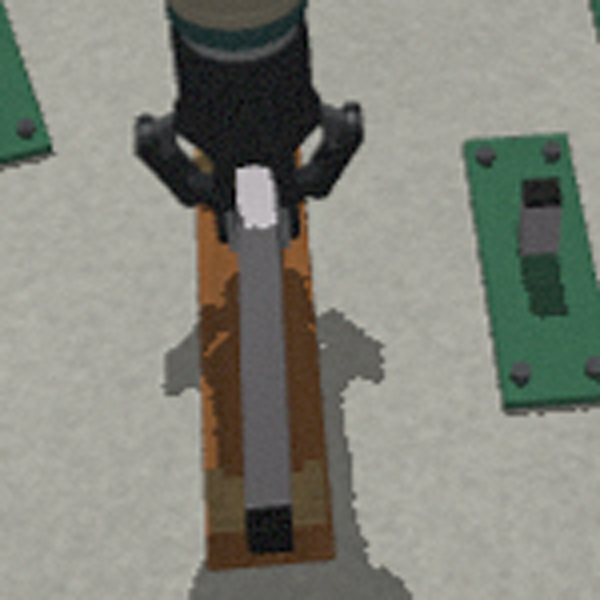

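The side view shows the bar held and level, with its black cap at side px (277,312). The remaining moment puts the balance point about 3.5 mm towards the black end, so I regrip there.

{"name": "send_rows", "arguments": {
  "series": [
    {"ax": 0,"ay": 0,"az": 0,"dx": 0,"dy": 0,"dz": 0.2,"hand": 1},
    {"ax": 0,"ay": 0,"az": 0,"dx": 0,"dy": 0,"dz": 0.4,"hand": 1},
    {"ax": 0,"ay": 0,"az": 0,"dx": 0,"dy": 0,"dz": 0.55,"hand": 1},
    {"ax": 0,"ay": 0,"az": 0,"dx": 0,"dy": 0,"dz": 0.55,"hand": 0.5},
    {"ax": 0,"ay": 0,"az": 0,"dx": -0.35,"dy": 0,"dz": 0.5,"hand": 0.5},
    {"ax": 0,"ay": 0,"az": 0,"dx": -0.35,"dy": 0,"dz": 0.5,"hand": 0.5},
    {"ax": 0,"ay": 0,"az": 0,"dx": -0.35,"dy": 0,"dz": 0.5,"hand": 0.5}
  ]
}}

```text
clock: 7.7
eef_pos: [487.7, 63.0, 24.8]
tool_rot: [3.141, -0.0, 1.381]
force: [-0.5, 0.0, 1.2]
width: 42.5
gripper_force: 0.0
```

```bash
python3 -c "
from h import *
show(12)"
```

```text
8.25 [487.2  63.2  24.3] [-3.1416  0.      1.3818] F [-0.1  -0.09  0.16] M [ 0.007 -0.015  0.008] sd [0.035 0.021 0.029] 42.6 0.0
M about tool x,y,z -0.012921438650703037 0.009686062033302347
```

{"name": "send_rows", "arguments": {
  "series": [
    {"ax": 0,"ay": 0,"az": 0,"dx": 0,"dy": 0,"dz": 0,"hand": 1},
    {"ax": 0,"ay": 0,"az": 0,"dx": 0,"dy": 0,"dz": 0,"hand": 1},
    {"ax": 0,"ay": 0,"az": 0,"dx": 0,"dy": 0,"dz": 0,"hand": 1},
    {"ax": 0,"ay": 0,"az": 0,"dx": 0,"dy": 0,"dz": 0,"hand": 1},
    {"ax": 0,"ay": 0,"az": 0,"dx": 0,"dy": 0,"dz": -0.2,"hand": 1},
    {"ax": 0,"ay": 0,"az": 0,"dx": 0,"dy": 0,"dz": -0.4,"hand": 1},
    {"ax": 0,"ay": 0,"az": 0,"dx": 0,"dy": 0,"dz": -0.6,"hand": 1},
    {"ax": 0,"ay": 0,"az": 0,"dx": 0,"dy": 0,"dz": -0.7,"hand": 1},
    {"ax": 0,"ay": 0,"az": 0,"dx": 0,"dy": 0,"dz": -0.7,"hand": 1}
  ]
}}

```text
clock: 9.2
eef_pos: [487.1, 63.1, 31.3]
tool_rot: [-3.141, -0.0, 1.382]
force: [0.1, 0.3, -6.7]
width: 23.3
gripper_force: 59.2
```

```bash
python3 -c "
from h import *
show(20)"
```

```text
10.15 [487.2  63.2  31.4] [ 3.1415 -0.      1.3818] F [ 0.07  0.2  -7.8 ] M [-0.006  0.004  0.004] sd [0.032 0.022 0.03 ] 23.2 59.2
M about tool x,y,z 0.002639864384030815 -0.006349332297080162
```

{"name": "send_rows", "arguments": {
  "series": [
    {"ax": 0,"ay": 0,"az": 0,"dx": 0,"dy": 0,"dz": -0.5,"hand": 1},
    {"ax": 0,"ay": 0,"az": 0,"dx": 0,"dy": 0,"dz": -1.3,"hand": 1},
    {"ax": 0,"ay": 0,"az": 0,"dx": 0,"dy": 0,"dz": -2.3,"hand": 1},
    {"ax": 0,"ay": 0,"az": 0,"dx": 0,"dy": 0,"dz": -3.3,"hand": 1},
    {"ax": 0,"ay": 0,"az": 0,"dx": 0,"dy": 0,"dz": -4.3,"hand": 1},
    {"ax": 0,"ay": 0,"az": 0,"dx": 0,"dy": 0,"dz": -5.3,"hand": 1},
    {"ax": 0,"ay": 0,"az": 0,"dx": 0,"dy": 0,"dz": -5.8,"hand": 1},
    {"ax": 0,"ay": 0,"az": 0,"dx": 0,"dy": 0,"dz": -6,"hand": 1},
    {"ax": 0,"ay": 0,"az": 0,"dx": 0,"dy": 0.4,"dz": -6,"hand": 1},
    {"ax": 0,"ay": 0,"az": 0,"dx": -0.1,"dy": 1.2,"dz": -6,"hand": 1}
  ]
}}

```text
clock: 11.2
eef_pos: [498.4, 60.0, 91.0]
tool_rot: [-3.14, 0.0, 1.383]
force: [0.0, -0.2, -8.0]
width: 23.4
gripper_force: 59.4
```

{"name": "send_rows", "arguments": {
  "series": [
    {"ax": 0,"ay": 0,"az": 0,"dx": 0,"dy": 1.4,"dz": 0,"hand": 1},
    {"ax": 0,"ay": 0,"az": 0,"dx": -0.1,"dy": 3.0,"dz": 0,"hand": 1},
    {"ax": 0,"ay": 0,"az": -0.003,"dx": -0.2,"dy": 5.0,"dz": 0,"hand": 1},
    {"ax": 0,"ay": 0,"az": -0.005,"dx": -0.3,"dy": 7.0,"dz": 0,"hand": 1},
    {"ax": 0,"ay": 0,"az": -0.007,"dx": -0.4,"dy": 9.0,"dz": 0,"hand": 1},
    {"ax": 0,"ay": 0,"az": -0.009,"dx": -0.5,"dy": 11.0,"dz": 0,"hand": 1},
    {"ax": 0,"ay": 0,"az": -0.009,"dx": -0.6,"dy": 12.8,"dz": 0,"hand": 1},
    {"ax": 0,"ay": 0,"az": -0.009,"dx": -0.7,"dy": 14.2,"dz": 0,"hand": 1},
    {"ax": 0,"ay": 0,"az": -0.009,"dx": -0.78,"dy": 15.2,"dz": 0,"hand": 1},
    {"ax": 0,"ay": 0,"az": -0.009,"dx": -0.78,"dy": 15.6,"dz": 0,"hand": 1}
  ]
}}

```text
clock: 12.2
eef_pos: [651.3, 22.0, 90.4]
tool_rot: [-3.141, 0.0, 1.39]
force: [0.6, -0.3, -8.6]
width: 23.7
gripper_force: 59.4
```

Run:
```python
from h import *
show(8)
T,S=snap('3'); s=read_state(); p=s["eef_pos"]
print(proj(S,[[650.5,23,70],p]),proj(T,[[650.5,23,70]]))
a=cv2.resize(T["pixels"][150:300,220:420,::-1],(400,300),interpolation=2)
b=cv2.resize(S['pixels'][160:310,275:425,::-1],(400,400),interpolation=2)
cv2.imwrite('pics/c3.png',np.hstack([np.vstack([a,np.zeros((100,400,3),np.uint8)]),b]))
```

```text
12.55 [649.9  23.3  91.4] [-3.1409e+00  1.0000e-04  1.3914e+00] F [ 0.12  0.03 -7.81] M [-0.012  0.022 -0.008] sd [0.016 0.062 0.018] 23.2 59.5
M about tool x,y,z 0.019279669129404296 -0.01569039910605294
[[344.93276945 227.86782917]
 [345.28006813 221.48630482]] [[316.42393796 201.50828777]]
```

View pics/c3.png

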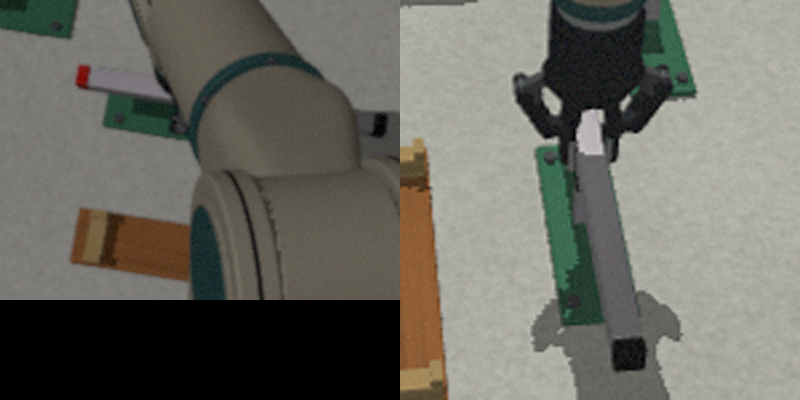

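The side view shows the bar level above the post, parallel to the plate, with its black cap at side px (361,293). Lowering.

{"name": "send_rows", "arguments": {
  "series": [
    {"ax": 0,"ay": 0,"az": 0,"dx": 0,"dy": 0.1,"dz": 0.4,"hand": 1},
    {"ax": 0,"ay": 0,"az": 0,"dx": 0,"dy": 0.1,"dz": 0.9,"hand": 1},
    {"ax": 0,"ay": 0,"az": 0,"dx": 0,"dy": 0.1,"dz": 1.4,"hand": 1},
    {"ax": 0,"ay": 0,"az": 0,"dx": 0,"dy": 0.1,"dz": 1.8,"hand": 1},
    {"ax": 0,"ay": 0,"az": 0,"dx": 0,"dy": 0.1,"dz": 2.1,"hand": 1},
    {"ax": 0,"ay": 0,"az": 0,"dx": 0,"dy": 0.1,"dz": 2.3,"hand": 1},
    {"ax": 0,"ay": 0,"az": 0,"dx": 0,"dy": 0.1,"dz": 2.4,"hand": 1},
    {"ax": 0,"ay": 0,"az": 0,"dx": 0,"dy": 0.1,"dz": 2.4,"hand": 1}
  ]
}}

```text
clock: 13.5
eef_pos: [651.5, 22.8, 67.2]
tool_rot: [-3.142, -0.0, 1.391]
force: [0.6, -0.1, -8.0]
width: 23.3
gripper_force: 59.6
```

```bash
python3 -c "
from h import *
show(8)"
```

```text
13.85 [651.7  22.8  67.5] [ 3.1413e+00 -1.0000e-04  1.3908e+00] F [ 0.01 -0.01 -7.81] M [-0.026  0.009 -0.012] sd [0.021 0.026 0.029] 23.0 59.6
M about tool x,y,z 0.004130926731729231 -0.027003077201233617
```

{"name": "send_rows", "arguments": {
  "series": [
    {"ax": 0,"ay": 0,"az": 0,"dx": 0,"dy": 0,"dz": 0.07,"hand": 1},
    {"ax": 0,"ay": 0,"az": 0,"dx": 0,"dy": 0,"dz": 0.14,"hand": 1},
    {"ax": 0,"ay": 0,"az": 0,"dx": 0,"dy": 0,"dz": 0.21,"hand": 1},
    {"ax": 0,"ay": 0,"az": 0,"dx": 0,"dy": 0,"dz": 0.28,"hand": 1},
    {"ax": 0,"ay": 0,"az": 0,"dx": 0,"dy": 0,"dz": 0.35,"hand": 1},
    {"ax": 0,"ay": 0,"az": 0,"dx": 0,"dy": 0,"dz": 0.35,"hand": 1}
  ]
}}

```text
clock: 14.5
eef_pos: [651.5, 22.7, 63.8]
tool_rot: [-3.141, 0.0, 1.391]
force: [-0.7, -0.7, -7.7]
width: 23.0
gripper_force: 59.6
```

```bash
python3 -c "
from h import *
show(8)"
```

```text
14.85 [651.6  22.8  63.9] [ 3.1416 -0.      1.3908] F [-0.37 -0.07 -6.84] M [-0.02   0.089 -0.008] sd [0.017 0.015 0.028] 23.0 59.6
M about tool x,y,z 0.08374132272156612 -0.03607094905618462
```

{"name": "send_rows", "arguments": {
  "series": [
    {"ax": 0,"ay": 0,"az": 0,"dx": 0,"dy": 0,"dz": 0.06,"hand": 1},
    {"ax": 0,"ay": 0,"az": 0,"dx": 0,"dy": 0,"dz": 0.12,"hand": 1},
    {"ax": 0,"ay": 0,"az": 0,"dx": 0,"dy": 0,"dz": 0.18,"hand": 1},
    {"ax": 0,"ay": 0,"az": 0,"dx": 0,"dy": 0,"dz": 0.2,"hand": 1},
    {"ax": 0,"ay": 0,"az": 0,"dx": 0,"dy": 0,"dz": 0.2,"hand": 1}
  ]
}}

```text
clock: 15.4
eef_pos: [651.6, 22.8, 62.1]
tool_rot: [3.141, 0.0, 1.391]
force: [-1.7, 0.3, -3.3]
width: 23.0
gripper_force: 60.0
```

```bash
python3 -c "
from h import *
show(12)"
```

```text
15.95 [651.6  22.8  61.9] [ 3.1415 -0.      1.3907] F [-1.87 -0.18 -2.12] M [-0.051  0.418 -0.01 ] sd [0.034 0.029 0.028] 23.5 60.1
M about tool x,y,z 0.4015569244925632 -0.12528441888127767
```

{"name": "send_rows", "arguments": {
  "series": [
    {"ax": 0,"ay": 0,"az": 0,"dx": 0,"dy": 0,"dz": 0.04,"hand": 1},
    {"ax": 0,"ay": 0,"az": 0,"dx": 0,"dy": -0.03,"dz": 0.07,"hand": 1},
    {"ax": 0,"ay": 0,"az": 0,"dx": 0,"dy": -0.05,"dz": 0.07,"hand": 1},
    {"ax": 0,"ay": 0,"az": 0,"dx": 0,"dy": -0.05,"dz": 0.07,"hand": 1}
  ]
}}

```text
clock: 16.4
eef_pos: [651.5, 22.8, 61.4]
tool_rot: [3.141, -0.0, 1.391]
force: [-1.3, -0.5, -0.4]
width: 23.1
gripper_force: 60.4
```

```bash
python3 -c "
from h import *
show(8)"
```

```text
16.75 [651.6  22.8  61.3] [ 3.1406e+00 -2.0000e-04  1.3906e+00] F [-0.69 -0.62 -0.87] M [-0.142  0.13   0.007] sd [0.022 0.043 0.011] 23.3 60.4
M about tool x,y,z 0.10290952011932966 -0.1627824517960048
```

{"name": "send_rows", "arguments": {
  "series": [
    {"ax": 0,"ay": 0,"az": 0,"dx": 0,"dy": 0,"dz": 0,"hand": 0.5},
    {"ax": 0,"ay": 0,"az": 0,"dx": 0,"dy": 0,"dz": 0,"hand": 0.5},
    {"ax": 0,"ay": 0,"az": 0,"dx": 0,"dy": 0,"dz": 0,"hand": 0.5},
    {"ax": 0,"ay": 0,"az": 0,"dx": 0,"dy": 0,"dz": 0,"hand": 0.5},
    {"ax": 0,"ay": 0,"az": 0,"dx": 0,"dy": 0,"dz": 0,"hand": 0.5},
    {"ax": 0,"ay": 0,"az": 0,"dx": 0,"dy": 0,"dz": 0,"hand": 0.5}
  ]
}}

```text
clock: 17.4
eef_pos: [651.1, 22.9, 61.2]
tool_rot: [3.141, -0.0, 1.391]
force: [0.3, 0.0, 0.5]
width: 42.6
gripper_force: 0.0
```

Run:
```python
from h import *
show(4)
T,S=snap('4')
a=cv2.resize(T["pixels"][150:300,220:420,::-1],(400,300),interpolation=2)
b=cv2.resize(S['pixels'][160:310,275:425,::-1],(400,400),interpolation=2)
cv2.imwrite('pics/c4.png',np.hstack([np.vstack([a,np.zeros((100,400,3),np.uint8)]),b]))
```

```text
17.55 [651.1  22.9  61.1] [ 3.1415e+00 -1.0000e-04  1.3908e+00] F [0.25 0.02 0.27] M [-0.    -0.005 -0.015] sd [0.031 0.03  0.013] 42.9 0.0
M about tool x,y,z -0.005065544993735417 0.0008625515063278155
```

View pics/c4.png

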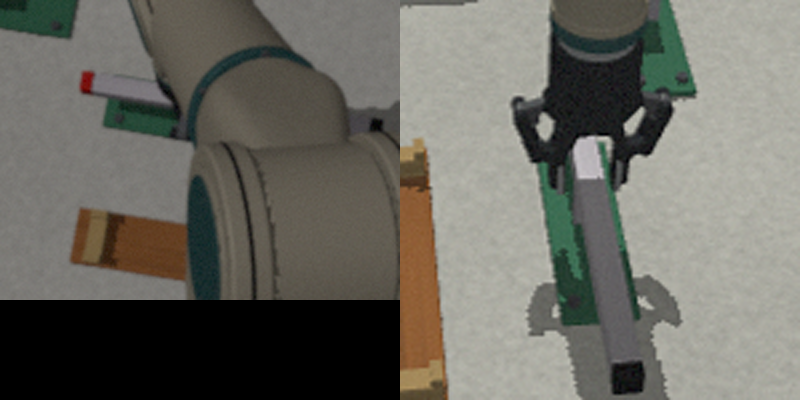

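After release the bar rests level on the post. Its black cap is at side px (360,302), and the drop of about 9 px matches the 30 mm lowering. Retreating straight up.

{"name": "send_rows", "arguments": {
  "series": [
    {"ax": 0,"ay": 0,"az": 0,"dx": 0,"dy": 0,"dz": 0,"hand": 0.3},
    {"ax": 0,"ay": 0,"az": 0,"dx": 0,"dy": 0,"dz": -0.3,"hand": 0.3},
    {"ax": 0,"ay": 0,"az": 0,"dx": 0,"dy": 0,"dz": -1,"hand": 0.3},
    {"ax": 0,"ay": 0,"az": 0,"dx": 0,"dy": 0,"dz": -2,"hand": 0.3},
    {"ax": 0,"ay": 0,"az": 0,"dx": 0,"dy": 0,"dz": -4,"hand": 0.3},
    {"ax": 0,"ay": 0,"az": 0,"dx": 0,"dy": 0,"dz": -6,"hand": 0.3},
    {"ax": 0,"ay": 0,"az": 0,"dx": 0,"dy": 0,"dz": -9,"hand": 0.3},
    {"ax": 0,"ay": 0,"az": 0,"dx": 0,"dy": 0,"dz": -12,"hand": 0.3},
    {"ax": 0,"ay": 0,"az": 0,"dx": 0,"dy": 0,"dz": -12,"hand": 0.3}
  ]
}}

```text
clock: 18.6
eef_pos: [654.4, 23.5, 187.0]
tool_rot: [3.132, -0.003, 1.391]
force: [0.4, 1.1, 0.3]
width: 60.0
gripper_force: 0.0
```

Run:
```python
from h import *
show(8)
T,S=snap('5')
b=cv2.resize(S['pixels'][140:310,265:435,::-1],(500,500),interpolation=2)
cv2.imwrite('pics/c5.png',b)
```

```text
18.95 [650.4  22.7 180.1] [-3.1397e+00  5.0000e-04  1.3908e+00] F [ 0.05  0.05 -0.43] M [0.002 0.008 0.019] sd [0.024 0.043 0.019] 59.4 0.0
M about tool x,y,z 0.008149444639142444 0.000566794142806063
```

View pics/c5.png

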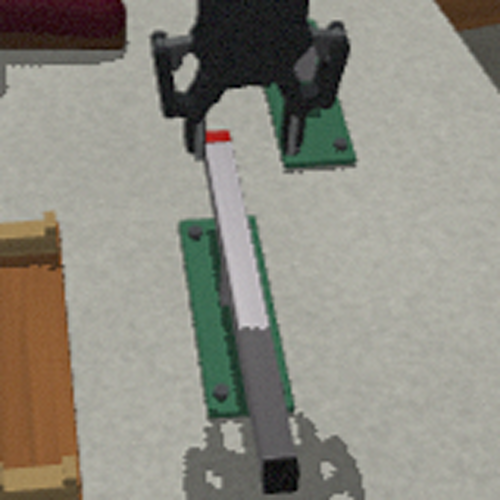

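The side view shows the bar alone on the post and level, with the red cap at side px (339,186), the black cap at (360,301) and the gripper clear. Handing in.

```bash
python3 -c "
from cell import *
print(finish_job())"
```

```text
the job is handed in; nothing more can be done
None
```

I set the bar down on the rightmost stand's post, held at its measured balance point; it looked level and clear of the gripper in the last picture, and I handed the job in at about 19 s (no verdict returned).

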